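# Pack a specimen tray with cone, acorns and vial

### The arm

A 6-joint arm with a two-finger parallel gripper is mounted at the origin on the work surface. World frame = base frame: x ahead of the robot, y to its left, z up, the work surface at z = 0. Lengths are in m, angles in rad, forces in N, time in s.
With the tool pointing down it reaches from about 0.25 to 0.725 m from the base axis. Payload 4 kg.
Tool frame: the origin (TCP) lies midway between the tips of the shut fingers; the grasp point (between the pads) lies 19 mm behind it; z points along the fingers, x is the direction in which the jaws open and shut, and the axes are right-handed (so a half turn about z gives the same grasp; the last joint's range is limited). The gripper opens to 85 mm and grips with 20 to 120 N. Pads are 22 mm wide; open, the fingers measure 114 mm over their backs; the gripper's body (76 mm by 85 mm) begins 54 mm behind the grasp point. The pads swing forward as they close: fully open they stand 13 mm farther back than shut.
Start: joints at [1.202, 0.241, 0.005, 1.335, 0, 1.571], TCP at [0.18, 0.466, 0.231] pointing down, gripper open.
Joint ranges: [-2.72, 2.72], [-1.05, 1.87], [-1.09, 1.28], [-1.99, 2.15], [-1.42, 1.44], [-3.14, 3.14]. Speed limits (rad/s): [2.79, 2.79, 3.14, 3.14, 3.14, 3.14].

### API

Orientations are given as a unit quaternion [x, y, z, w].
In Python, from workcell import bot gives the robot as it stands.
- The arm moves only by the tool drive_tool, never from a script. Its argument "rows" is text: rows parted by semicolons, each of 5 numbers parted by spaces: the finger opening in mm, from 0 to 85.4, then the shift along the tool's x, y, z in mm, then the turn about the tool's z in rad. A call has 1 to 12 rows; each row shifts and turns the commanded pose from where the row before left it, along the tool's axes as they then stand; what a row does not reach is not made up. A row lasts 1/10 s, in which the tool goes at most 50 mm and 8.59 degrees, less where a joint would pass 70% of its speed; a pose out of reach is approached as far as the arm can. A call is refused whole if a number of a shift passes 50 or a number of a turn 0.15, either way. A call with a gripper value outside its range is refused whole. The fingers move at their own pace and stop on an object; the grip force is fixed at half the most. Time passes only in rows, so rows that do not move let the fingers close. It gives the time, the measured TCP pose, the force and the opening at its end, in the units of the state.
- bot.get_obs(): the state, without advancing time (a new reading comes with each control period).
- bot.camera(name): name is "scene" or "top" or "wrist"; returns a dict with "image" (480x640x3 uint8, red, green, blue), "vertical_fov" (degrees; the focal length in pixels is half the picture's height over the tangent of half this angle, whatever the lens; pixels are square), "cx", "cy" (the principal point, pixels), "k1" (the pictures are not rectified: a ray, as slopes to the right and down, at radius r is drawn at 1 + k1 r^2 times it, then the intrinsics apply), "R" (3x3) and "t" (3): a world point X has camera coordinates R X + t; the wrist camera has in their place "tool_from_camera" (4x4, takes a point from camera to tool coordinates, whose origin is the TCP and whose axes are the tool frame's). Camera axes: x right, y down, z forward; pixel columns grow to the right and rows downward; lengths in m; the calibration is good to about 2 mm. A picture is of the moment at which its call begins: read the wrist's pose just before it. There is no depth.
- bot.job_done(): hands the job in, once; it reports no verdict.
The state is a dict: "clock": time; "joint_pos": joint angles; "joint_vel": joint speeds; "tau": joint torques, N m; "eef_pos": TCP position; "tool_rot": TCP orientation; "ft_force": force on the tool from outside, world axes, zero at the start; "ft_torque": the same for the moment, N m; "grip_width": finger opening in m.
Only numpy, scipy, OpenCV 4.12 (cv2) and the standard library are available. Lean on these libraries where they do the work, as an engineer would, in place of code of your own. Each camera call takes 0.05 s, during which the arm holds its last target. There are 200 camera calls.

### The job

Pack the grey specimen tray: stand the pine cone in its large square compartment, one acorn in each of its two oblong compartments (point up, as they stand now), and the vial with the cork stopper from the wooden rack upright in the tall square well at the tray's corner. Leave the smooth round galls and the flat-capped vials where they are.

Things in the scene. Friction and masses are not known exactly. Their poses are not given: they have to be found in the camera images.
- tray: Grey tray, fixed, any yaw, 176 mm square; floor top 4 mm up, wall tops 14 mm, walls 4 mm thick. Origin: centre of underside, z up. Compartments (its frame, mm; size x by y): large square 98x98 centred (-35,-35); oblongs 66x98 at (51,-35) and 98x66 at (-35,51); small 66x66 at (51,51), holding the square well, 38 wide inside, 46 outside, rim 30 above the table, floor 4.
- rack: Wooden rack, fixed, 44 (x) by 198 (y) by 30 mm high. Five 24 mm square pockets, floor 4 mm up, in a row at y = -76, -38, 0, 38, 76 mm, all with vials: the corked one in one of the middle three, flat-capped ones in the rest (the two end ones are not listed). The only room for fingers is on the row's two long sides: close along the rack's x. Origin: centre of underside, z up.
- cone: Brown pine cone standing on its base, point up, 70 mm tall; from 12 to 48 mm height its sides are straight: a firm body 49 mm across, with scale tips that look 52 mm across but give no resistance; narrower above. About 50 g, round about its axis. Origin: centre of its underside, z up. Grip at about 36 mm height.
- acorn_a: One of two like acorns, standing on its cap, point up, 54 mm tall, about 25 g. Shaggy dark cap below, 46 mm across, 14 mm high; smooth nut above, 32 mm across with straight sides from 14 to 42 mm height, then tapering to the point. Round about its axis. Origin: centre of the cap's underside, z up. Grip the nut at about 36 mm height.
- acorn_b: One of two like acorns, standing on its cap, point up, 54 mm tall, about 25 g. Shaggy dark cap below, 46 mm across, 14 mm high; smooth nut above, 32 mm across with straight sides from 14 to 42 mm height, then tapering to the point. Round about its axis. Origin: centre of the cap's underside, z up. Grip the nut at about 36 mm height.
- gall_a: Oak gall, a look-alike: a smooth brown ball 38 mm across with a small flat underside, 35 mm tall, without cap or point; not wanted. Origin: centre of its underside, z up.
- gall_b: Oak gall, a look-alike: a smooth brown ball 38 mm across with a small flat underside, 35 mm tall, without cap or point; not wanted. Origin: centre of its underside, z up.
- vial_cork: The wanted vial: glass 20 mm across with straight sides to 60 mm height and a narrow tapered cork (17 mm across at its top) up to 82 mm; about 30 g. Upright in the rack, underside 4 mm above the table; lift it over 30 mm to clear the rack. Origin: centre of its underside, z up. Grip the glass about 54 mm above the underside.
- vial_cap_a: Flat-capped look-alike vial: clear glass 20 mm across with a plain flat white screw cap 25 mm across and 13 mm thick, 72 mm tall in all, standing upright in the rack and not wanted. Origin: centre of its underside, z up.
- vial_cap_b: Flat-capped look-alike vial: clear glass 20 mm across with a plain flat white screw cap 25 mm across and 13 mm thick, 72 mm tall in all, standing upright in the rack and not wanted. Origin: centre of its underside, z up.
Mind the look-alikes: they are no part of the job. What is shaped like the acorn_a but blue is not meant.

How it is judged:
By the outcome, as a careful person would: the job done as asked, in the order asked, and still so for the second after the job is handed in, with the robot touching nothing.
It also fails if it takes over 101 s, if anything falls off the work surface, if the arm or the gripper's body presses on something with over 40 N, if the wrist force passes 120 N, or if a joint passes its speed limit or range.

## Working session

There is one attempt and no reset: what is moved stays moved. The work goes in short steps, Python scripts to look and compute and a tool call to move; the robot and the scene stay as the last step left them, time stands still between calls to the robot, and variables do not carry over. Pictures are saved under pics/ and viewed, about 12 in all and at most 16, crops included, and the job is handed in when it is done.

Besides the shell and the picture viewer there is one more tool, called after ">>>" in YAML: its name, and indented under it one key for each argument. drive_tool: Moves the arm, as the interface text tells. Its arguments: {"type":"object","properties":{"rows":{"type":"string"}},"required":["rows"]}

```bash
ls; mkdir -p pics
python3 - <<'E'
from workcell import bot
import cv2
print(bot.get_obs())
for n in("scene","top"):
    c=bot.camera(n); cv2.imwrite(f"pics/{n}0.png",c["image"][:,:,::-1]); print({k:v for k,v in c.items() if k!="image"})
E
```

```text
pics
{'clock': 0.0, 'joint_pos': array([1.20198505e+00, 2.41413154e-01, 3.72317885e-03, 1.33519855e+00,
       2.69969810e-05, 1.57082549e+00]), 'joint_vel': array([-0.00027654,  0.00156979,  0.00043672,  0.00206285, -0.00210885,
        0.00044659]), 'tau': array([ 1.05130501e-03, -3.72316575e+01,  2.52407759e+01,  1.69190986e-02,
        8.79575009e-05, -2.86664580e-06]), 'eef_pos': array([0.18001783, 0.46579138, 0.23041247]), 'tool_rot': array([ 8.24782587e-01,  5.65449016e-01, -8.70422037e-04,  5.80409111e-04]), 'ft_force': array([-0.35942536,  0.21858852,  0.20148583]), 'ft_torque': array([-0.0013555 ,  0.04444889, -0.01652208]), 'grip_width': 0.08538348599394206}
{'vertical_fov': 48.73628866656799, 'cx': 319.3911011436911, 'cy': 240.9007613067944, 'k1': 0.05488661497882005, 'R': array([[ 0.43169777,  0.90196161,  0.01011355],
       [ 0.63504842, -0.29594678, -0.71353276],
       [-0.64058609,  0.3144531 , -0.70054886]]), 't': array([-0.23903288, -0.3308739 ,  1.29940383])}
{'vertical_fov': 44.33230988647591, 'cx': 326.03033487554376, 'cy': 239.8752184794402, 'k1': -0.1260358425438831, 'R': array([[ 0.01215973, -0.99947792,  0.02993384],
       [-0.98020137, -0.01783121, -0.19719869],
       [ 0.1976295 , -0.02694331, -0.97990644]]), 't': array([-0.01447168,  0.53262324,  1.21469325])}
```

View pics/top0.png

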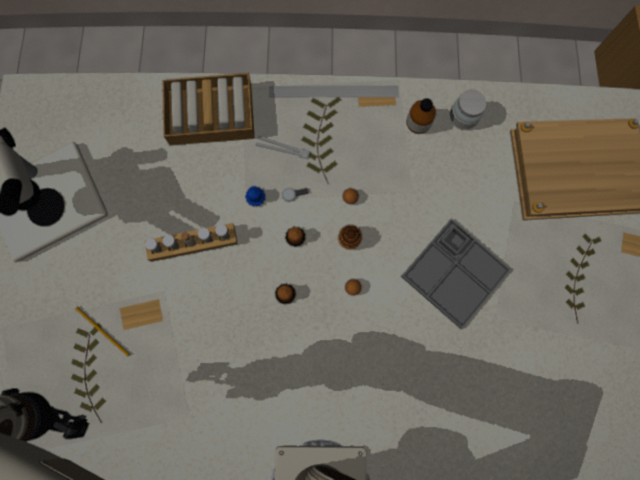

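View pics/scene0.png

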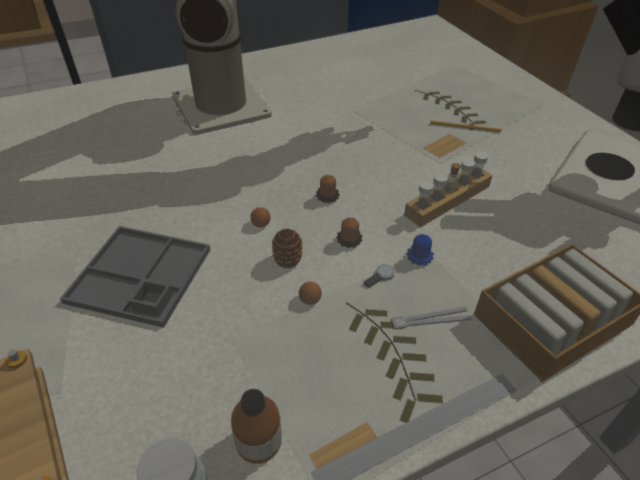

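```bash
cat > h.py <<'E'
import numpy as np, cv2
from workcell import bot
from scipy.spatial.transform import Rotation as Ro
def cam(n):
    o=bot.get_obs(); c=bot.camera(n); f=240/np.tan(np.radians(c["vertical_fov"]/2))
    c["K"]=np.array([[f,0,c["cx"]],[0,f,c["cy"]],[0,0,1]]); c["d"]=np.array([c["k1"],0,0,0.])
    if n=="wrist":
        T=np.eye(4); T[:3,:3]=Ro.from_quat(o["tool_rot"]).as_matrix(); T[:3,3]=o["eef_pos"]
        M=np.linalg.inv(T@c["tool_from_camera"]); c["R"],c["t"]=M[:3,:3],M[:3,3]
    c["bgr"]=c["image"][:,:,::-1].copy(); c["o"]=o
    return c
def ray(c,p):
    s=cv2.undistortPoints(np.array(p,float).reshape(-1,1,2),c["K"],c["d"])[:,0]
    return -c["R"].T@c["t"], np.c_[s,np.ones(len(s))]@c["R"]
def plane(c,p,z):
    o,d=ray(c,p); return (o+d*((z-o[2])/d[:,2])[:,None])
def proj(c,X):
    return cv2.projectPoints(np.array(X,float).reshape(-1,1,3),cv2.Rodrigues(c["R"])[0],c["t"],c["K"],c["d"])[0][:,0]
def tri(c1,p1,c2,p2):
    o1,d1=ray(c1,p1);o2,d2=ray(c2,p2);out=[]
    for a,b in zip(d1,d2):
        s=np.linalg.lstsq(np.c_[a,-b],o2-o1,rcond=None)[0]; A=o1+s[0]*a;B=o2+s[1]*b
        out.append(np.r_[(A+B)/2,np.linalg.norm(A-B)])
    return np.array(out)
def to_tool(o,P):
    "shift in tool axes, mm, from the TCP to world point P"
    return Ro.from_quat(o["tool_rot"]).inv().apply(np.array(P)-o["eef_pos"])*1000
E
python3 - <<'E'
from h import *
np.set_printoptions(precision=4,suppress=True)
t=cam("top");s=cam("scene");w=cam("wrist")
print(w["tool_from_camera"],w["vertical_fov"])
def blobs(c,x0,y0,x1,y1):
    h=cv2.cvtColor(c["bgr"],cv2.COLOR_BGR2HSV); m=((h[...,0]<16)&(h[...,1]>110)).astype(np.uint8)
    k=np.zeros_like(m);k[y0:y1,x0:x1]=1; m=cv2.morphologyEx(m*k,cv2.MORPH_CLOSE,np.ones((3,3)))
    n,_,st,ce=cv2.connectedComponentsWithStats(m); return [(st[i],ce[i]) for i in range(1,n) if st[i][4]>40]
for a,b in blobs(t,245,180,380,310):
    print("top",a,b,plane(t,[b],.03)[0])
for a,b in blobs(s,240,165,380,310): print("scene",a,b,plane(s,[b],.03)[0])
print("tray rough",plane(t,[(453,221),(511,269),(461,327),(403,275)],.014))
print("well rough",plane(t,[(456,239)],.03))
im=np.hstack([cv2.resize(t["bgr"][215:265,140:245],None,fx=7,fy=7,interpolation=cv2.INTER_CUBIC)]); im2=cv2.resize(t["bgr"][210:335,395:520],None,fx=2,fy=2)
cv2.imwrite("pics/a.png",im);cv2.imwrite("pics/w.png",w["bgr"])
E
```

```text
[[ 1.     -0.0002  0.001  -0.0002]
 [-0.0001  0.9454  0.326  -0.0856]
 [-0.001  -0.326   0.9454 -0.1427]
 [ 0.      0.      0.      1.    ]] 71.97391856450815
top [343 189  15  15 174] [350.2586 195.7931] [ 0.6388 -0.0599  0.03  ]
top [339 225  22  24 414] [349.657  236.8478] [ 0.5452 -0.0589  0.03  ]
top [287 227  17  19 247] [294.9798 236.0607] [0.5448 0.0612 0.03  ]
top [346 280  15  15 183] [352.8798 286.7923] [ 0.435  -0.0664  0.03  ]
top [276 285  19  18 258] [284.9496 293.438 ] [0.4183 0.08   0.03  ]
scene [322 176  13   8  75] [328.5733 179.32  ] [0.4055 0.0907 0.03  ]
scene [254 208  15  12 131] [261.5878 213.4656] [ 0.4448 -0.0658  0.03  ]
scene [344 218  14  11  99] [350.8182 222.5253] [0.5357 0.0713 0.03  ]
scene [303 283  17  14 173] [311.8613 288.9769] [ 0.648  -0.0588  0.03  ]
tray rough [[ 0.5895 -0.2944  0.014 ]
 [ 0.4815 -0.4244  0.014 ]
 [ 0.3513 -0.3057  0.014 ]
 [ 0.4647 -0.1785  0.014 ]]
well rough [[ 0.5447 -0.2959  0.03  ]]
```

View pics/a.png

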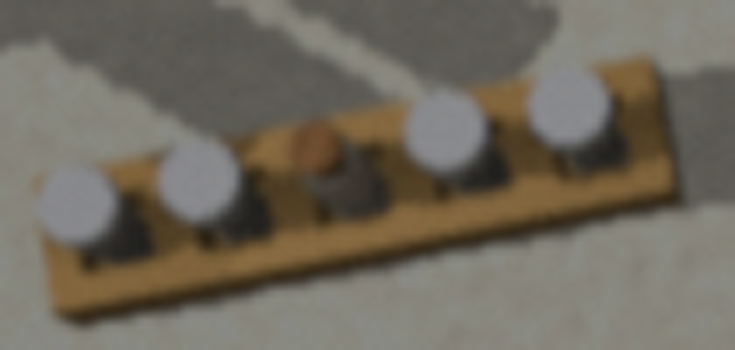

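>>> drive_tool:
  rows: "85 0 0 0 0.12; 85 0 0 0 0.12; 85 0 0 0 0.12; 85 -10 44 0 0; 85 -10 44 0 0; 85 -10 44 0 0; 85 -10 44 0 0; 85 -10 44 0 0; 85 -10 44 0 0; 85 -10 44 0 0; 85 -10 44 0 0; 85 -10 44 0 0"

```text
clock: 1.45
eef_pos: [0.4165, 0.1338, 0.2314]
tool_rot: [0.913, 0.409, 0.0, -0.0]
ft_force: [0.3, 1.1, 0.6]
grip_width: 0.0847
```

>>> drive_tool:
  rows: "85 -10 44 0 0; 85 -10 44 0 0; 85 -10 44 0 0; 85 -10 44 0 0; 85 0 0 0 0; 85 0 0 0 0; 85 0 0 0 0"

```text
clock: 2.15
eef_pos: [0.5197, -0.0109, 0.2311]
tool_rot: [0.913, 0.409, -0.0, -0.0]
ft_force: [0.3, -0.4, 0.9]
grip_width: 0.0852
```

Run:
```python
from h import *
np.set_printoptions(precision=4,suppress=True)
w=cam("wrist"); o=w["o"]; x=Ro.from_quat(o["tool_rot"]).as_matrix(); print(o["clock"],o["eef_pos"],np.degrees(np.arctan2(x[1,0],x[0,0])),x[:,2])
for n,P in dict(cone=(.545,-.059,.03),a1=(.543,.063,.03),a2=(.415,.083,.03),ga=(.64,-.06,.02),gb=(.435,-.066,.02)).items():
    p=proj(w,[P])[0]; print(n,p); cv2.circle(w["bgr"],tuple(int(v) for v in p),3,(255,0,255),-1)
cv2.imwrite("pics/w1.png",w["bgr"])
```

```text
2.15 [ 0.5197 -0.0109  0.2311] 48.283321236723054 [-0.001   0.0004 -1.    ]
cone [307.7577 256.8577]
a1 [392.7051 182.9015]
a2 [325.3617  68.155 ]
ga [360.313  308.3592]
gb [234.3076 186.4148]
```

View pics/w1.png

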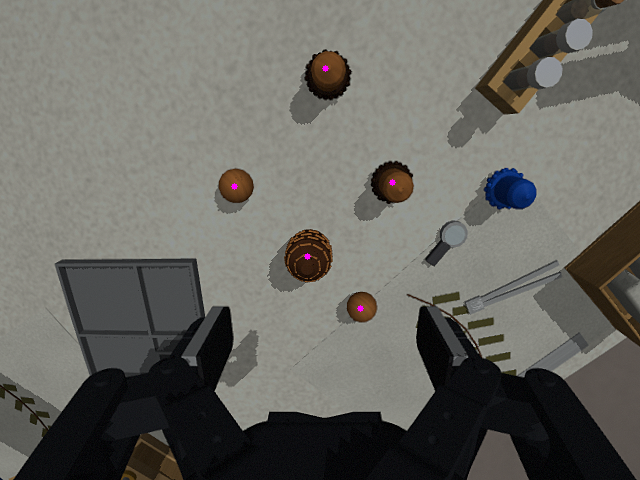

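Run:
```python
from h import *
np.set_printoptions(precision=4,suppress=True)
t=cam("top");w=cam("wrist");o=w["o"]
def blobs(c,b,H=16):
    x0,y0,x1,y1=b
    h=cv2.cvtColor(c["bgr"],cv2.COLOR_BGR2HSV); m=((h[...,0]<H)&(h[...,1]>110)).astype(np.uint8)
    k=np.zeros_like(m);k[y0:y1,x0:x1]=1; m=cv2.morphologyEx(m*k,cv2.MORPH_CLOSE,np.ones((7,7)))
    n,_,st,ce=cv2.connectedComponentsWithStats(m); return [(st[i],ce[i]) for i in range(1,n) if st[i][4]>40]
T=blobs(t,(245,180,380,310));W=blobs(w,(200,40,430,330))
for a,b in T: print("t",a,b)
for a,b in W:
    print("w",a,b)
    for c,d in T:
        r=tri(w,[b],t,[d])[0]
        if r[3]<.008 and 0<r[2]<.08: print("   ",r,to_tool(o,r[:3]))
```

```text
t [287 227  14  19 192] [293.3542 235.599 ]
t [276 285  15  18 221] [283.7059 293.4344]
w [ 305   50   45   50 1670] [327.182   74.8066]
    [0.4194 0.0826 0.0174 0.0012] [   2.8892 -136.6424  214.1013]
w [ 371  162   42   42 1346] [391.8336 182.4101]
w [219 169  34  34 916] [235.2871 185.3581]
w [ 284  229   48   53 1968] [307.7251 255.533 ]
w [346 292  30  30 703] [360.7141 306.4523]
w [407 294  23  36 118] [421.5    315.0678]
```

>>> drive_tool:
  rows: "85 -9 25 0 0; 85 -9 25 0 0; 85 0 0 40 0; 85 0 0 40 0; 85 0 0 40 0; 85 0 0 30 0; 85 0 0 30 0; 85 0 0 20 0; 85 0 0 16 0; 85 0 0 0 0; 85 0 0 0 0"

```text
clock: 3.4
eef_pos: [0.5457, -0.0575, 0.0157]
tool_rot: [0.912, 0.409, -0.0, -0.0]
ft_force: [0.6, 0.3, 1.2]
grip_width: 0.0852
```

>>> drive_tool:
  rows: "40 0 0 0 0; 40 0 0 0 0; 40 0 0 0 0; 40 0 0 0 0; 40 0 0 0 0; 40 0 0 0 0; 40 0 0 0 0; 40 0 0 0 0"

```text
clock: 4.2
eef_pos: [0.547, -0.0584, 0.0169]
tool_rot: [0.913, 0.409, 0.001, 0.001]
ft_force: [-0.4, 0.0, 6.0]
grip_width: 0.0474
```

>>> drive_tool:
  rows: "40 0 0 -20 0; 40 0 0 -30 0; 40 0 0 -30 0; 40 -33 9 0 0; 40 -33 9 0 0; 40 -33 9 0 0; 40 0 0 0 0; 40 0 0 0 0"

```text
clock: 5.0
eef_pos: [0.4996, -0.1507, 0.0955]
tool_rot: [0.913, 0.408, 0.0, -0.0]
ft_force: [0.8, 0.0, -1.0]
grip_width: 0.0473
```

Run:
```python
from h import *
np.set_printoptions(precision=4,suppress=True)
t=cam("top");im=cv2.imread("pics/top0.png")
h=cv2.cvtColor(im,cv2.COLOR_BGR2GRAY); m=np.zeros_like(h); m[212:335,395:520]=(h<92)[212:335,395:520]
m=cv2.morphologyEx(m,cv2.MORPH_OPEN,np.ones((3,3)))
c=max(cv2.findContours(m,cv2.RETR_EXTERNAL,cv2.CHAIN_APPROX_NONE)[0],key=cv2.contourArea)
P=plane(t,c[:,0]+0.,.010)[:,:2].astype(np.float32)
r=cv2.minAreaRect(P); print(r,cv2.boxPoints(r))
w=cam("wrist");cx,cy=r[0]
for yaw in(-41.7,):
    R=Ro.from_euler("z",yaw,degrees=True)
    pts=lambda L:R.apply(np.array(L)/1000.)+[cx,cy,0]
    for c,base in((w,w["bgr"]),(t,im)):
        b=base.copy()
        for L in([(x,y,14) for x,y in((88,88),(88,-88),(-88,-88),(-88,88))],[(x,y,30) for x,y in((28,28),(74,28),(74,74),(28,74))]):
            cv2.polylines(b,[np.int32(proj(c,pts(L)).round())],True,(255,0,255),1)
        if c is w: A=b
        else: B=cv2.resize(b[205:345,390:525],None,fx=480/140,fy=480/140)
cv2.imwrite("pics/tray.png",cv2.resize(np.hstack([A,B]),(800,int(480*800/(640+B.shape[1])))))
print([pts([(a,b,0)])[0] for a,b in((-35,-35),(51,-35),(-35,51),(51,51))],w["o"]["eef_pos"],w["o"]["grip_width"])
```

```text
((0.47214245796203613, -0.30096349120140076), (0.18050889670848846, 0.18237313628196716), 48.80542755126953) [[ 0.3441 -0.3088]
 [ 0.4813 -0.4289]
 [ 0.6002 -0.2931]
 [ 0.463  -0.173 ]]
[array([ 0.4227, -0.3038,  0.    ]), array([ 0.4869, -0.361 ,  0.    ]), array([ 0.4799, -0.2396,  0.    ]), array([ 0.5441, -0.2968,  0.    ])] [ 0.5    -0.15    0.0955] 0.04708332807857811
```

View pics/tray.png

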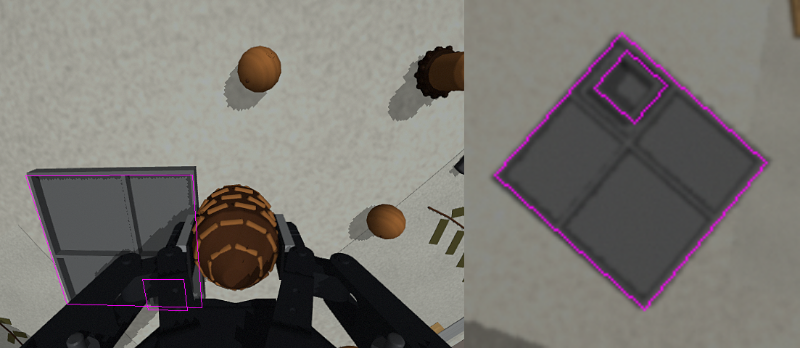

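>>> drive_tool:
  rows: "40 -33 9 0 0; 40 -33 9 0 0; 40 -33 9 0 0; 40 -33 9 0 0; 40 -33 8 0 0; 40 0 0 0 0; 40 0 0 25 0; 40 0 0 25 0; 40 0 0 15 0; 40 0 0 6 0; 40 0 0 2 0; 40 0 0 0 0"

```text
clock: 6.3
eef_pos: [0.4237, -0.3021, 0.0227]
tool_rot: [0.912, 0.409, 0.0, 0.0]
ft_force: [-0.0, 1.1, 0.3]
grip_width: 0.047
```

Run:
```python
from h import *
w=cam("wrist");t=cam("scene");print(w["o"]["eef_pos"],w["o"]["ft_force"])
cv2.imwrite("pics/c1.png",cv2.resize(np.hstack([w["bgr"],t["bgr"][130:370,0:320].repeat(2,0).repeat(2,1)]),(800,300)))
```

```text
[ 0.42367302 -0.30211551  0.0226541 ] [-0.0283085   1.13628482  0.34756413]
```

View pics/c1.png

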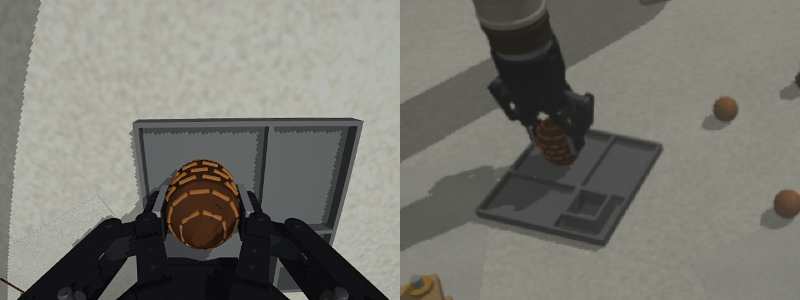

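>>> drive_tool:
  rows: "40 0 0 1.5 0; 40 0 0 0 0; 55 0 0 0 0; 55 0 0 0 0; 65 0 0 0 0; 65 0 0 0 0; 65 0 0 0 0; 65 0 0 -15 0; 65 0 0 -35 0; 65 0 0 -50 0; 65 0 0 -50 0; 65 0 0 0 0"

```text
clock: 7.6
eef_pos: [0.4268, -0.3053, 0.1785]
tool_rot: [0.913, 0.409, 0.004, 0.006]
ft_force: [0.9, -0.1, 0.1]
grip_width: 0.065
```

>>> drive_tool:
  rows: "85 43 -24 0 0; 85 43 -24 0 0; 85 43 -24 0 0; 85 43 -24 0 0; 85 43 -24 0 0; 85 43 -24 0 0; 85 43 -24 0 0; 85 0 0 0 0; 85 0 0 0 0; 85 0 0 0 0; 85 0 0 0 0"

```text
clock: 8.7
eef_pos: [0.4976, 0.0325, 0.1706]
tool_rot: [0.913, 0.408, -0.0, 0.0]
ft_force: [0.1, -0.6, -0.1]
grip_width: 0.0848
```

Run:
```python
from h import *
np.set_printoptions(precision=4,suppress=True)
w=cam("wrist");o=w["o"];b=w["bgr"].copy();t=cam("top");print(o["eef_pos"],o["tool_rot"])
h=cv2.cvtColor(b,cv2.COLOR_BGR2HSV); m=(((h[...,0]<16)&(h[...,1]>110))|(h[...,2]<50)).astype(np.uint8)
for n,P in dict(a1=(.543,.063,.02),a2=(.418,.083,.02)).items():
    p=proj(w,[P])[0]; print(n,p,to_tool(o,P)); x,y=int(p[0]),int(p[1]); 
    k=np.zeros_like(m);k[max(0,y-60):y+60,max(0,x-60):x+60]=1
    c=max(cv2.findContours(m*k,cv2.RETR_EXTERNAL,cv2.CHAIN_APPROX_NONE)[0],key=cv2.contourArea)
    hh=((h[...,0]<16)&(h[...,1]>110)&(h[...,2]>70)).astype(np.uint8)*k
    print(" all",cv2.boundingRect(c),"nut",cv2.boundingRect(hh)); 
    r=cv2.boundingRect(c); cv2.rectangle(b,r,(255,0,255),1); r=cv2.boundingRect(hh);cv2.rectangle(b,r,(255,255,0),1)
cv2.imwrite("pics/a1.png",np.hstack([cv2.resize(b,(480,360)),cv2.resize(t["bgr"][205:345,390:525],(320,360))]))
```

```text
[0.4976 0.0325 0.1706] [ 0.9132  0.4075 -0.0003  0.    ]
a1 [381.5002 239.2996] [ 53.1558  13.4335 150.5932]
 all (359, 215, 48, 52) nut (373, 225, 34, 40)
a2 [306.522  119.1227] [-15.4376 -92.9617 150.6582]
 all (281, 92, 54, 57) nut (287, 99, 39, 38)
```

View pics/a1.png

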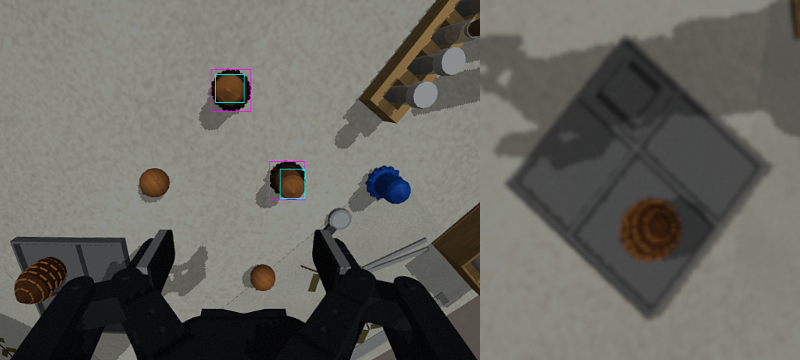

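>>> drive_tool:
  rows: "85 28 7 0 0; 85 27 6 0 0; 85 0 0 35 0; 85 0 0 35 0; 85 0 0 35 0; 85 0 0 30 0; 85 0 0 20 0; 85 0 0 0 0; 25 0 0 0 0; 25 0 0 0 0; 25 0 0 0 0; 25 0 0 0 0"

```text
clock: 10.0
eef_pos: [0.5457, 0.0664, 0.0176]
tool_rot: [0.913, 0.409, 0.002, 0.001]
ft_force: [0.9, 0.5, 2.8]
grip_width: 0.0302
```

>>> drive_tool:
  rows: "25 0 0 0 0; 25 0 0 0 0; 25 0 0 0 0; 25 0 0 0 0; 25 0 0 0 0; 25 0 0 0 0; 25 0 0 -10 0; 25 0 0 0 0"

```text
clock: 10.8
eef_pos: [0.5452, 0.0665, 0.0273]
tool_rot: [0.913, 0.409, 0.001, 0.0]
ft_force: [0.6, 0.4, -0.1]
grip_width: 0.0302
```

>>> drive_tool:
  rows: "25 0 0 -40 0; 25 0 0 -40 0; 25 -40 27 0 0; 25 -40 27 0 0; 25 -40 27 0 0; 25 -40 27 0 0; 25 -40 27 0 0; 25 -40 27 0 0; 25 -40 27 0 0; 25 -40 27 0 0; 25 -38 25 0 0; 25 0 0 0 0"

```text
clock: 12.0
eef_pos: [0.4842, -0.367, 0.1056]
tool_rot: [0.914, 0.405, -0.0, 0.001]
ft_force: [-0.6, 0.4, 0.2]
grip_width: 0.0301
```

>>> drive_tool:
  rows: "25 0 0 0 0; 25 0 0 30 0; 25 0 0 30 0; 25 0 0 15 0; 25 0 0 7 0; 25 0 0 2 0; 25 0 0 0 0; 25 0 0 0 0"

```text
clock: 12.8
eef_pos: [0.4864, -0.3611, 0.0227]
tool_rot: [0.913, 0.409, 0.0, 0.001]
ft_force: [0.2, -0.7, -0.8]
grip_width: 0.0297
```

Run:
```python
from h import *
w=cam("wrist");t=cam("scene");print(w["o"]["eef_pos"],w["o"]["ft_force"])
cv2.imwrite("pics/c2.png",cv2.resize(np.hstack([w["bgr"],t["bgr"][130:370,0:320].repeat(2,0).repeat(2,1)]),(800,300)))
```

```text
[ 0.48644346 -0.36113171  0.02270963] [ 0.21598579 -0.72725195 -0.77796464]
```

View pics/c2.png

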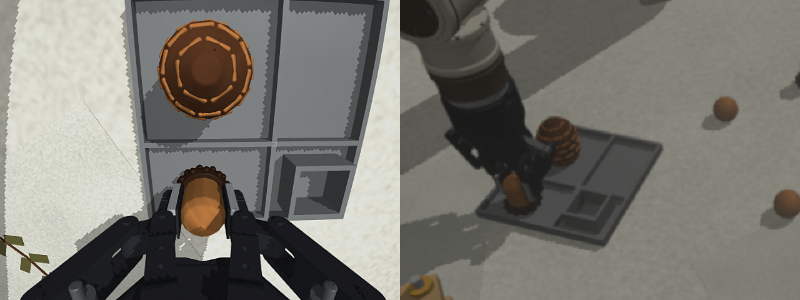

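>>> drive_tool:
  rows: "25 0 0 1 0; 25 0 0 0 0; 40 0 0 0 0; 50 0 0 0 0; 50 0 0 0 0; 50 0 0 0 0; 50 0 0 -15 0; 50 0 0 -35 0; 50 0 0 -40 0; 50 0 0 -40 0; 50 0 0 0 0"

```text
clock: 14.0
eef_pos: [0.489, -0.3637, 0.1578]
tool_rot: [0.913, 0.409, 0.003, 0.006]
ft_force: [0.9, -0.9, 0.8]
grip_width: 0.0497
```

>>> drive_tool:
  rows: "85 33 -40 0 0; 85 33 -40 0 0; 85 33 -40 0 0; 85 33 -40 0 0; 85 33 -40 0 0; 85 33 -40 0 0; 85 33 -40 0 0; 85 33 -40 0 0; 85 0 0 0 0; 85 0 0 0 0; 85 0 0 0 0; 85 0 0 0 0"

```text
clock: 15.2
eef_pos: [0.4252, 0.0327, 0.1506]
tool_rot: [0.913, 0.407, -0.0, 0.0]
ft_force: [0.5, -0.3, -0.2]
grip_width: 0.0853
```

Run:
```python
from h import *
np.set_printoptions(precision=4,suppress=True)
w=cam("wrist");o=w["o"];b=w["bgr"].copy();t=cam("top");print(o["eef_pos"],o["tool_rot"])
P=(.418,.083,.02)
for z in(.007,.02,.04): print(proj(w,[(P[0],P[1],z)]))
print(to_tool(o,P))
cv2.imwrite("pics/a2.png",np.hstack([b,cv2.resize(t["bgr"][225:325,400:515],(160,140)).repeat(1,0) if 0 else np.vstack([cv2.resize(t["bgr"][215:335,400:520],(160,160)),np.zeros((320,160,3),np.uint8)])]))
```

```text
[0.4252 0.0327 0.1506] [ 0.9133  0.4074 -0.0002  0.0001]
[[362.5498 184.6086]]
[[364.2787 187.1488]]
[[367.2641 191.538 ]]
[ 32.6408 -38.9706 130.6107]
```

View pics/a2.png

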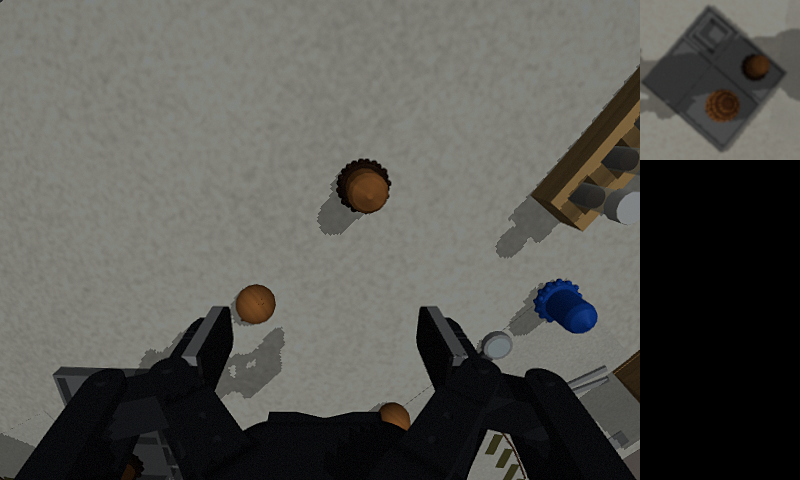

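>>> drive_tool:
  rows: "85 17 -19 0 0; 85 17 -19 0 0; 85 0 0 35 0; 85 0 0 35 0; 85 0 0 34 0; 85 0 0 20 0; 85 0 0 10 0; 85 0 0 0 0; 25 0 0 0 0; 25 0 0 0 0; 25 0 0 0 0; 25 0 0 0 0"

```text
clock: 16.5
eef_pos: [0.4203, 0.085, 0.018]
tool_rot: [0.913, 0.409, 0.001, 0.0]
ft_force: [-1.4, -0.5, 7.7]
grip_width: 0.0304
```

>>> drive_tool:
  rows: "25 0 0 0 0; 25 0 0 0 0; 25 0 0 0 0; 25 0 0 0 0; 25 0 0 0 0; 25 0 0 0 0; 25 0 0 -10 0; 25 0 0 0 0"

```text
clock: 17.3
eef_pos: [0.4204, 0.0851, 0.0283]
tool_rot: [0.913, 0.409, 0.001, 0.0]
ft_force: [0.3, 0.0, 0.3]
grip_width: 0.0298
```

>>> drive_tool:
  rows: "25 0 0 -40 0; 25 0 0 -40 0; 25 -29 37 0 0; 25 -29 37 0 0; 25 -29 37 0 0; 25 -29 37 0 0; 25 -29 37 0 0; 25 -29 38 0 0; 25 -29 38 0 0; 25 0 0 0 0; 25 0 0 0 0"

```text
clock: 18.4
eef_pos: [0.4784, -0.2414, 0.1064]
tool_rot: [0.913, 0.408, -0.0, -0.0]
ft_force: [-0.2, 1.0, -0.3]
grip_width: 0.0299
```

>>> drive_tool:
  rows: "25 0 0 30 0; 25 0 0 30 0; 25 0 0 15 0; 25 0 0 7 0; 25 0 0 2.5 0; 25 0 0 0 0; 25 0 0 0 0"

```text
clock: 19.1
eef_pos: [0.4798, -0.2405, 0.0234]
tool_rot: [0.913, 0.409, 0.001, 0.001]
ft_force: [-0.1, 0.1, -0.7]
grip_width: 0.0302
```

Run:
```python
from h import *
w=cam("wrist");t=cam("scene");print(w["o"]["eef_pos"],w["o"]["ft_force"])
cv2.imwrite("pics/c3.png",cv2.resize(np.hstack([w["bgr"],t["bgr"][130:370,0:320].repeat(2,0).repeat(2,1)]),(800,300)))
```

```text
[ 0.47982221 -0.24049359  0.02342341] [-0.14675069  0.06612797 -0.66978482]
```

View pics/c3.png

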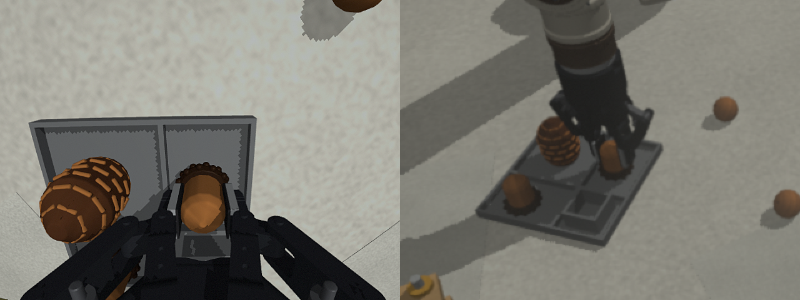

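>>> drive_tool:
  rows: "25 0 0 1.2 0; 25 0 0 0 0; 40 0 0 0 0; 50 0 0 0 0; 50 0 0 0 0; 50 0 0 0 0; 50 0 0 -15 0; 50 0 0 -35 0; 50 0 0 -50 0; 50 0 0 -50 0; 50 0 0 -35 0; 50 0 0 0 0"

```text
clock: 20.4
eef_pos: [0.482, -0.2421, 0.2124]
tool_rot: [0.913, 0.409, 0.004, 0.005]
ft_force: [0.1, -0.3, 0.3]
grip_width: 0.0498
```

Run:
```python
from h import *
np.set_printoptions(precision=4,suppress=True)
t=cam("top");s=cam("scene")
a=plane(t,[(151.1,244),(168.6,240.7),(203.7,233.9),(221.4,230.3)],.076);print(a)
d=a[3]-a[0];print("rack x yaw",np.degrees(np.arctan2(-d[1],-d[0]))-90, np.linalg.norm(d), a.mean(0))
p=plane(t,[(185.4,235.9)],.085)[0];print("cork",p,tri(t,[(185.4,235.9)],s,[(455,168)]))
o=bot.get_obs();print(o["eef_pos"],to_tool(o,p),o["joint_pos"])
```

```text
[[0.5126 0.3642 0.076 ]
 [0.5204 0.3272 0.076 ]
 [0.5364 0.2533 0.076 ]
 [0.5448 0.216  0.076 ]]
rack x yaw 12.290556079461552 0.1516178770522893 [0.5285 0.2902 0.076 ]
cork [0.5295 0.29   0.085 ] [[0.5308 0.2913 0.0789 0.    ]]
[ 0.4792 -0.2407  0.2069] [ 429.3059 -316.1638  121.4525] [-0.4654  0.3219  0.0514  1.2981  0.      0.2634]
```

>>> drive_tool:
  rows: "60 39 -28.7 0 0; 60 39 -28.7 0 0; 60 39 -28.7 0 0; 60 39 -28.7 0 0; 60 39 -28.7 0 0; 60 39 -28.7 0 0; 60 39 -28.7 0 0; 60 39 -28.7 0 0; 60 39 -28.7 0 0; 60 39 -28.7 0 0; 60 39 -28.7 0 0; 60 0 0 0 0"

```text
clock: 21.7
eef_pos: [0.5275, 0.2951, 0.2023]
tool_rot: [0.911, 0.412, -0.002, -0.001]
ft_force: [0.6, -0.3, 0.2]
grip_width: 0.0601
```

>>> drive_tool:
  rows: "60 0 0 0 0.126; 60 0 0 0 0.126; 60 0 0 0 0.126; 60 0 0 0 0.126; 60 0 0 0 0.125; 60 0 0 0 0; 60 0 0 0 0; 60 0 0 0 0"

```text
clock: 22.5
eef_pos: [0.5287, 0.2893, 0.2052]
tool_rot: [0.994, 0.107, -0.001, 0.0]
ft_force: [-0.6, -0.0, 0.0]
grip_width: 0.0602
```

Run:
```python
from h import *
np.set_printoptions(precision=4,suppress=True)
w=cam("wrist");o=w["o"];b=w["bgr"];t=cam("top")
x=Ro.from_quat(o["tool_rot"]).as_matrix(); print(o["eef_pos"],np.degrees(np.arctan2(x[1,0],x[0,0])))
P=(.529,.290,.085); p=proj(w,[P,(.529,.29,.064)]);print(p,to_tool(o,P))
for q in p: cv2.circle(b,tuple(int(v) for v in q),2,(255,0,255),-1)
cv2.imwrite("pics/v.png",np.hstack([b,np.vstack([cv2.resize(t["bgr"][215:335,400:520],(160,160)),np.zeros((320,160,3),np.uint8)])]))
```

```text
[0.5287 0.2893 0.2052] 12.286518431805069
[[326.6127 234.3547]
 [326.4834 227.1965]] [  0.6676  -0.6326 120.2118]
```

View pics/v.png

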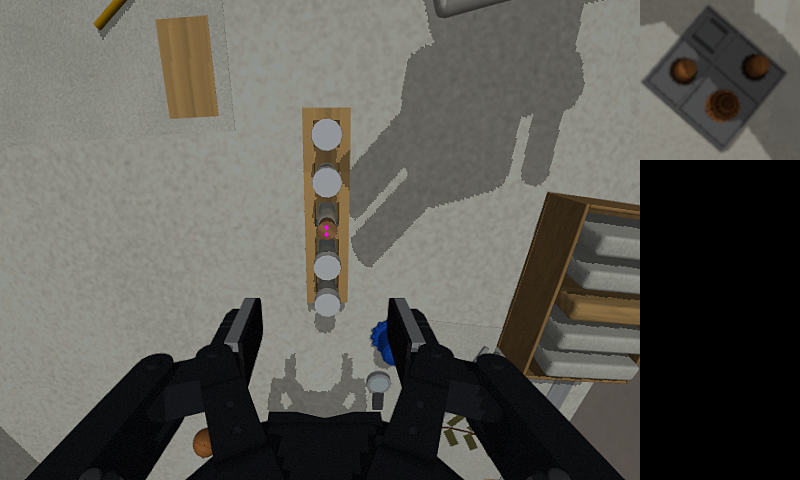

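>>> drive_tool:
  rows: "60 0.5 -1.5 0 0; 60 0 0 40 0; 60 0 0 40 0; 60 0 0 40 0; 60 0 0 25 0; 60 0 0 15 0; 60 0 0 7 0; 60 0 0 0 0; 60 0 0 0 0"

```text
clock: 23.5
eef_pos: [0.5299, 0.2919, 0.0401]
tool_rot: [0.994, 0.106, 0.001, -0.0]
ft_force: [-0.2, -0.3, 0.8]
grip_width: 0.0603
```

>>> drive_tool:
  rows: "40 0 0 0 0; 30 0 0 0 0; 12 0 0 0 0; 12 0 0 0 0; 12 0 0 0 0; 12 0 0 0 0; 12 0 0 0 0; 12 0 0 0 0; 12 0 0 -10 0; 12 0 0 0 0"

```text
clock: 24.5
eef_pos: [0.5298, 0.2917, 0.0503]
tool_rot: [0.994, 0.106, 0.001, -0.0]
ft_force: [0.4, -0.1, 0.2]
grip_width: 0.0181
```

>>> drive_tool:
  rows: "12 0 0 -20 0; 12 0 0 -30 0; 12 0 0 -30 0; 12 -9 47 0 0; 12 -9 47 0 0; 12 -9 47 0 0; 12 -9 47 0 0; 12 -9 47 0 0; 12 -9 47 0 0; 12 -9 47 0 0; 12 -9 47 0 0; 12 -9 47 0 0"

```text
clock: 25.7
eef_pos: [0.5389, -0.141, 0.129]
tool_rot: [0.994, 0.106, -0.0, -0.0]
ft_force: [1.7, 0.7, -0.2]
grip_width: 0.0182
```

>>> drive_tool:
  rows: "12 -9 47 0 0; 12 -9 47 0 0; 12 0 0 0 0; 12 0 0 0 0; 12 0 0 0 0; 12 0 0 0 0"

```text
clock: 26.3
eef_pos: [0.5417, -0.2333, 0.129]
tool_rot: [0.994, 0.107, -0.0, -0.0]
ft_force: [-0.0, 0.7, -0.1]
grip_width: 0.0183
```

Run:
```python
from h import *
np.set_printoptions(precision=4,suppress=True)
w=cam("wrist");o=w["o"];b=w["bgr"]
x=Ro.from_quat(o["tool_rot"]).as_matrix(); print(o["eef_pos"],np.degrees(np.arctan2(x[1,0],x[0,0])),o["grip_width"])
R=Ro.from_euler("z",-41.5,degrees=True)
for s in(46,38):
    h=s/2; X=R.apply(np.array([(51+i*h,51+j*h,30) for i,j in((1,1),(1,-1),(-1,-1),(-1,1))])/1000)+[.4721,-.301,0]
    cv2.polylines(b,[np.int32(proj(w,X).round())],True,(255,0,255),1)
print(to_tool(o,X.mean(0)),X.mean(0),proj(w,[X.mean(0)]))
cv2.imwrite("pics/well.png",b)
```

```text
[ 0.5417 -0.2333  0.129 ] 12.325674625018989 0.01828283502710509
[-11.1065  62.4364  98.9536] [ 0.5441 -0.2966  0.03  ] [[312.5705 313.7443]]
```

View pics/well.png

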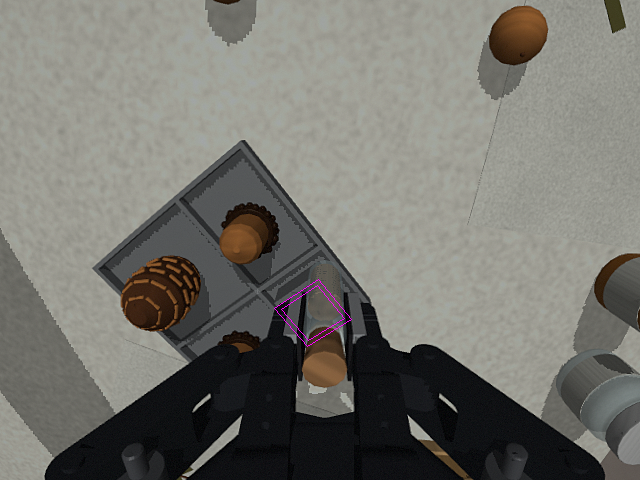

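Run:
```python
from h import *
np.set_printoptions(precision=4,suppress=True)
w=cam("wrist");o=w["o"]
A=plane(w,[(242,142),(95,268),(177,200),(318,248)],.014)
R=Ro.from_euler("z",-41.5,degrees=True)
B=R.apply(np.array([(-88,88,14),(-88,-88,14),(-88,16,14),(16,88,14)])/1000)+[.4721,-.301,0]
print(A);print((A-B)*1000)
d=A[0]-A[1];print(np.degrees(np.arctan2(d[1],d[0]))-90,np.linalg.norm(d))
```

```text
[[ 0.4638 -0.1731  0.014 ]
 [ 0.3503 -0.3042  0.014 ]
 [ 0.4186 -0.2282  0.014 ]
 [ 0.5375 -0.244   0.014 ]]
[[-0.6993  3.6737  0.    ]
 [ 2.4425  4.349   0.    ]
 [ 1.8232  2.4957  0.    ]
 [-4.9129  1.6615  0.    ]]
-40.87039879823972 0.17342280879970362
```

>>> drive_tool:
  rows: "12 -4 20 0 0; 12 -4 20 0 0; 12 -3 20 0 0; 12 0 0 0 0; 12 0 0 0 0; 12 0 0 25 0; 12 0 0 20 0; 12 0 0 0 0; 12 0 0 0 0"

```text
clock: 27.3
eef_pos: [0.5436, -0.2946, 0.0842]
tool_rot: [0.994, 0.107, -0.0, -0.0]
ft_force: [-0.2, 0.7, 0.9]
grip_width: 0.0179
```

Run:
```python
from h import *
w=cam("wrist");t=cam("scene");q=cam("top");print(w["o"]["eef_pos"],w["o"]["ft_force"])
cv2.imwrite("pics/v2.png",np.hstack([cv2.resize(w["bgr"],(400,300)),cv2.resize(t["bgr"][190:340,50:250],(400,300))]))
```

```text
[ 0.54355579 -0.29460644  0.0841905 ] [-0.18788352  0.74398552  0.8686876 ]
```

View pics/v2.png

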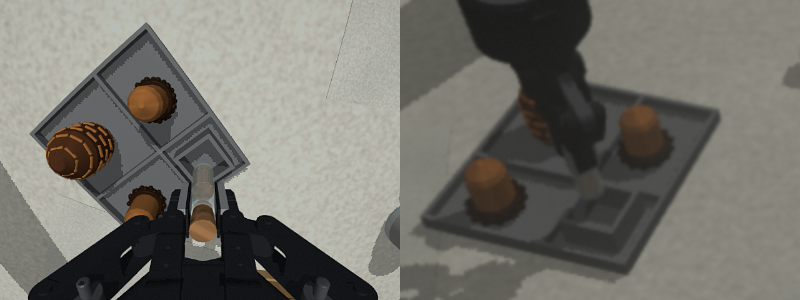

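>>> drive_tool:
  rows: "12 0 0 10 0; 12 0 0 6 0; 12 0 0 4 0; 12 0 0 4 0; 12 0 0 4 0; 12 0 0 0 0"

```text
clock: 28.05
eef_pos: [0.5431, -0.2956, 0.0552]
tool_rot: [0.994, 0.106, -0.001, -0.0]
ft_force: [-0.2, -0.4, 0.5]
grip_width: 0.018
```

Run:
```python
from h import *
w=cam("wrist");t=cam("scene");print(w["o"]["eef_pos"],w["o"]["ft_force"])
cv2.imwrite("pics/v3.png",np.hstack([cv2.resize(w["bgr"][200:440,180:500],(400,300)),cv2.resize(t["bgr"][190:340,50:250],(400,300))]))
```

```text
[ 0.54314223 -0.29559766  0.05524004] [-0.18106702 -0.43307812  0.46720254]
```

View pics/v3.png

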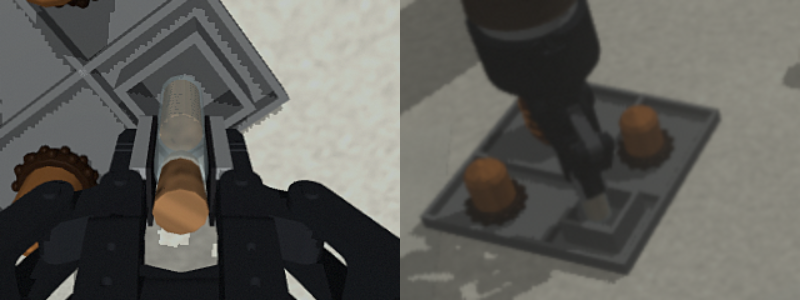

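>>> drive_tool:
  rows: "12 0 0 6 0; 12 0 0 5 0; 12 0 0 2.5 0; 12 0 0 1.2 0; 12 0 0 0 0; 12 0 0 0 0"

```text
clock: 28.75
eef_pos: [0.5437, -0.2958, 0.0415]
tool_rot: [0.994, 0.106, 0.0, 0.0]
ft_force: [0.2, 0.1, 0.6]
grip_width: 0.018
```

>>> drive_tool:
  rows: "12 0 0 1 0; 12 0 0 0 0; 12 0 0 0 0; 22 0 0 0 0; 26 0 0 0 0; 35 0 0 0 0; 40 0 0 0 0; 40 0 0 0 0; 40 0 0 0 0"

```text
clock: 29.65
eef_pos: [0.5436, -0.2958, 0.0404]
tool_rot: [0.994, 0.106, 0.0, -0.0]
ft_force: [-0.6, -0.3, -0.7]
grip_width: 0.04
```

>>> drive_tool:
  rows: "40 0 0 -15 0; 40 0 0 -30 0; 40 0 0 -40 0; 40 0 0 -40 0; 40 0 -40 -20 0; 40 0 -50 0 0; 40 0 -50 0 0; 40 0 -50 0 0; 40 0 0 0 0; 40 0 0 0 0; 40 0 0 0 0"

```text
clock: 30.75
eef_pos: [0.504, -0.1108, 0.1856]
tool_rot: [0.994, 0.106, 0.0, 0.0]
ft_force: [0.9, -1.1, 0.8]
grip_width: 0.04
```

Run:
```python
from h import *
w=cam("wrist");t=cam("scene");q=cam("top");print(w["o"]["clock"],w["o"]["eef_pos"],w["o"]["ft_force"])
cv2.imwrite("pics/f.png",np.vstack([np.hstack([cv2.resize(w["bgr"],(400,300)),cv2.resize(t["bgr"][160:340,50:290],(400,300))]),np.hstack([cv2.resize(q["bgr"][180:330,370:570],(400,300)),cv2.resize(q["bgr"][150:330,140:380],(400,300))])]))
```

```text
30.75 [ 0.50395825 -0.11078077  0.18564374] [ 0.88714208 -1.13891461  0.78666422]
```

View pics/f.png

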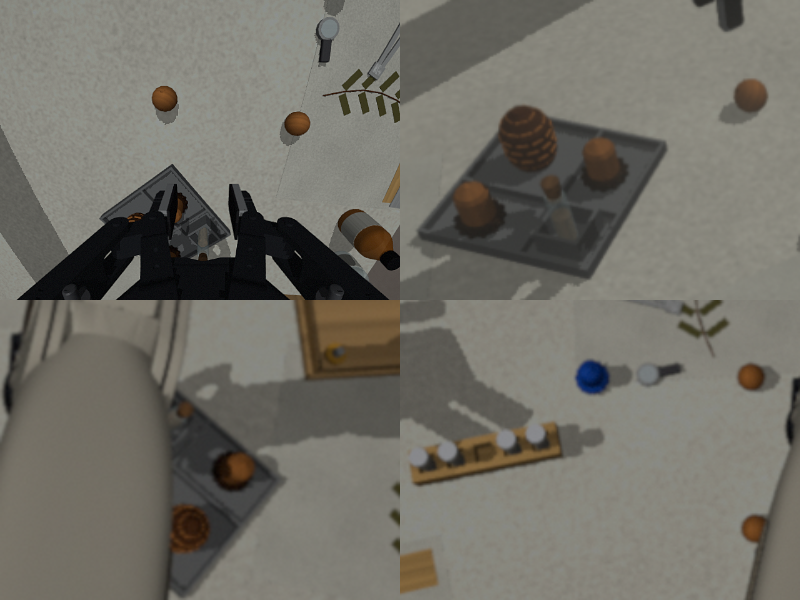

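Run:
```python
from h import *
t=cam("scene")
for z in(.004,.03,.064,.086): 
    p=proj(t,[(.5436,-.2958,z)])[0]; print(z,p,(p-[50,160])*[400/240,300/180]+[400,0])
cv2.imwrite("pics/g.png",cv2.resize(t["bgr"][250:310,115:175],(600,600),interpolation=cv2.INTER_CUBIC))
print([( (p-[115,250])*10).round() for p in [proj(t,[(.5436,-.2958,z)])[0] for z in (.004,.03,.064,.086)]])
```

```text
0.004 [150.393531   302.62595835] [567.32255167 237.70993058]
0.03 [146.883532   292.15361957] [561.47255333 220.25603261]
0.064 [142.04272896 277.754003  ] [553.40454827 196.25667167]
0.086 [138.74688553 267.97854618] [547.91147589 179.96424363]
[array([354., 526.]), array([319., 422.]), array([270., 278.]), array([237., 180.])]
```

View pics/g.png

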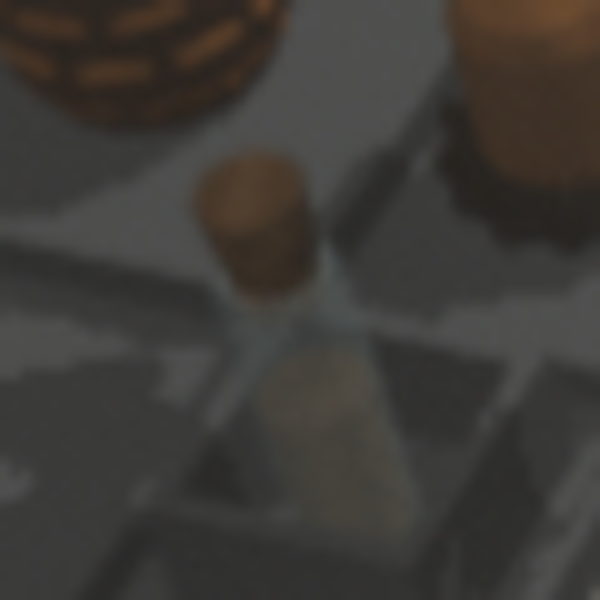

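```bash
python3 -c "
from workcell import bot
print(bot.job_done())"
```

```text
the job is handed in; nothing more can be done
None
```

I packed the tray in the order you gave and handed the job in. The robot's clock read about 31 s at my last check, out of the 101 s allowed.

- **Placed:** the cone is in the large square compartment, one acorn stands point up in each oblong, and the corked vial from the rack's middle pocket is in the corner well.
- **Last checks:** the final pictures show all four items inside their compartments and upright. The vial's cork sits within about 2 mm of where a perfectly upright vial would put it. The four flat-capped vials, both galls and the blue look-alike appear undisturbed, and the gripper was well clear of everything.
- **Forces:** the highest force I read at the wrist at the end of a move was about 8 N.
- **One disagreement:** the wrist and top cameras differed by about 3 mm on where the tray was. I aimed the vial between the two estimates, and the well's clearance of about 9 mm a side easily covered the difference.

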